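# Seat the flow-cell cartridge and lock it in the detector

## Robot

A 6-joint arm with a two-finger parallel gripper is mounted at the origin on the work surface. World frame = base frame: x ahead of the robot, y to its left, z up, the work surface at z = 0. Lengths are in mm, angles in rad, forces in N, time in s.
With the tool pointing down it reaches from about 400 to 925 mm from the base axis. Payload 12.5 kg.
Tool frame: the origin (TCP) lies on the mounting face of the last link; the fingertips stand 190 mm ahead of it and the grasp point (between the pads) lies 171 mm ahead of it; z points along the fingers, y is the line along which they close (so a half turn about z gives the same grasp; the last joint's range is limited). The gripper opens to 95 mm and grips with 3 to 60 N. Pads are 20 mm wide; open, the fingers measure 119 mm over their backs; the gripper's body (75 mm by 180 mm) begins 59 mm behind the grasp point.
Start: joints at [-1.285, 0.491, 1.559, -0, 1.092, -0.106], TCP at [238.677, -577.632, 404.761] pointing down, gripper open.
Joint ranges: [-3.1, 3.1], [-0.84, 2.19], [0.05, 2.79], [-1.13, 4.28], [0.06, 2.93], [-2.69, 2.69]. Speed limits (rad/s): [2.22, 2.22, 2.79, 3.14, 3.14, 3.14].

## Interface

Orientations are given as [roll, pitch, yaw] about the fixed x, y, z axes, in that order (R = Rz(yaw) Ry(pitch) Rx(roll)).
In Python, from cell import env gives the robot as it stands.
- The arm moves only by the tool carry_out, never from a script. Its argument "series" is a list of rows, each a list of 5 numbers: the shift along the tool's x, y, z in m, then the turn about the tool's z in degrees, then the opening, from 0 (shut) to 1 (fully open). A call has 1 to 20 rows; each row is the pose to reach, as a shift and turn from the pose commanded when the call began, along the tool's axes at that moment; what a row does not reach only later rows make up. A row lasts 1/8 s, in which the tool goes at most 62.5 mm and 10.7 degrees, less where a joint would pass 70% of its speed; a pose out of reach is approached as far as the arm can. A call with a gripper value outside its range is refused whole. The fingers move at their own pace and stop on an object; the grip force is fixed at half the most. Time passes only in rows, so rows that repeat a pose let the fingers close. It gives the time, the measured TCP pose, the force, the opening and the grip force at its end, in the units of the state.
- env.state(): the state, without advancing time (a new reading comes with each control period).
- env.read_camera(name): name is "scene" or "top" or "wrist"; returns (picture, depth): 480x640x3 uint8, red, green, blue; 480x640 float32, mm along the optical axis (not along the pixel's ray), 0 where there is no reading.
- env.get_calibration(name): a dict with "intrinsics" (3x3 intrinsics, pixels), "cam_to_world" (4x4, takes a point from camera to world coordinates); the wrist camera has in their place "T_tool_cam" (4x4, takes a point from camera to tool coordinates, whose origin is the TCP and whose axes are the flange's). Camera axes: x right, y up, looking along -z (the intrinsics and any distortion apply to the point x, -y, -z); pixel columns grow to the right and rows downward; lengths in mm; the calibration is good to about 2 mm. The wrist camera is an equidistant fisheye: a pixel r from the principal point sees the ray r / f radians off the axis. A picture is of the moment at which its call begins: read the wrist's pose just before it. get_calibration takes no time and is no camera call.
- env.job_done(): hands the job in; it is judged then, once.
The state is a dict: "t": time; "joints": joint angles; "qvel": joint speeds; "tau": joint torques, N m; "eef_pos": TCP position; "tcp_rot": TCP orientation; "ft_force": force on the tool from outside, world axes, zero at the start; "moment": the same for the moment, N m; "opening": opening from 0.0 (shut) to 1.0 (fully open); "grip_force": force on a finger pad.
Only numpy, scipy, OpenCV 4.12 (cv2) and the standard library are available. Lean on these libraries where they do the work, as an engineer would, in place of code of your own. Each camera call takes 0.05 s, during which the arm holds its last target. There are 200 camera calls.

## Task

Fit the flow-cell cartridge into the empty pocket on the detector's sloping deck so that it sits fully home on the pocket floor, then swing the locking lever over it until it is fully shut. Let go of everything at the end, and leave the other things on the bench standing where they are.

Things in the scene. Friction and masses are not known exactly. Their poses are not given: they have to be found in the camera images.
- cartridge: Flow-cell cartridge, loose, under 0.5 kg: bare aluminium block 56 (x) x 90 (y) x 42 (z) mm with a black grip rib 22 (x) x 60 (y) x 32 (z) mm on the middle of its top; 74 mm tall in all. Starts upright on the bench. Origin: centre of the underside; z up through the rib. Alike both ways round: it goes in with its y along the pocket's y, either way.
- detector: Ivory detector, fixed, with a flat deck that slopes 30 degrees down towards the robot. In the pocket's axes the deck surface is z = 32 mm and reaches from x = -85 to 105 and y = -120 to 120 mm; its top edge is about 140 mm above the bench. Origin: on the bench, 60 mm straight below pocket; x points away from the robot, level.
- pocket (a point): Centre of the floor of the black-lined pocket, 60 (x) x 94 (y) mm, 32 mm deep square to the deck, with a 4 mm chamfer at the mouth. Axes: x up the slope, y level to the left, z square out of the deck (30 degrees from vertical, leaning to the robot). Seated, the cartridge has its origin here and its z along this z; its shoulders stand 10 mm above the deck.
- lever_hinge (a point): Centre of the locking lever's hinge pin, on two steel lugs 22 mm wide over all beside the pocket's left (+y) end, at (21, 62, 50) mm in the pocket's axes (same axes as the pocket); lug tops are 8 mm above the pin. The pin runs along x.
- lever_paddle (a point): Centre of the grey paddle on the lever's free end, 108 mm from the pin; paddle 26 mm wide (along the pin), 34 mm long (91 to 125 mm from the pin), 12 mm thick. The arm is an aluminium bar 12 mm wide, 10 mm thick. Axes turn with the lever: x along the pin, -y from pin to paddle, z out of the face that is on top when shut.
- lever (a joint): Lever angle, rad. 0 = shut: it points to the pocket's -y, parallel to the deck, 3 mm above the seated cartridge's uphill shoulder, clear of the rib. 1.57 = square out of the deck. Starts at 1.75 to 2.0, leaning outwards to +y (stop 2.1). Stiff: stays where left, about 1 N at the paddle moves it. Cannot shut over a cartridge that stands proud.
- jar: Amber glass jar with a black cap, 56 mm across, 85 mm tall, loose, on the bench near the cartridge (they may be in each other's place); leave it alone. Origin: centre of its underside.
- vial_rack: Blue sample-vial rack, 70 x 110 x 44 mm, loose, between robot and detector; leave it alone. Origin: centre of its underside.
- screwdriver: Screwdriver lying on the bench near the robot, loose; leave it alone.
- solvent_bottle: Solvent bottle with a blue cap, 90 mm across, 200 mm tall, loose, to the left of the detector; leave it alone. Origin: centre of its underside.
- beaker: Glass beaker, 80 mm across, 100 mm tall, loose, on the right; leave it alone. Origin: centre of its underside.
- column_box: Cardboard box 60 x 200 x 35 mm, loose, on the right; leave it alone. Origin: centre of its underside.
Mind the look-alikes: they are no part of the job. Leave any brown, pink or red look-alike of the cartridge alone.

How it is judged:
By the outcome, as a careful person would: the job done as asked, in the order asked, and still so for the second after the job is handed in, with the robot touching nothing.
It also fails if it takes over 58 s, if anything falls off the work surface, if the arm or the gripper's body presses on something with over 40 N, if the wrist force passes 120 N, or if a joint passes its speed limit or range.

## Working session

There is one attempt and no reset: what is moved stays moved. The work goes in short steps, Python scripts to look and compute and a tool call to move; the robot and the scene stay as the last step left them, time stands still between calls to the robot, and variables do not carry over. Pictures are saved under pics/ and viewed, at most 11 in all, crops included, and the job is handed in when it is done.

Besides the shell and the picture viewer there is one more tool, called after "Call:" as name(argument=value, ...) on one line, values as JSON. carry_out: Moves the arm, as the interface text tells. Its arguments: {"type":"object","properties":{"series":{"type":"array","items":{"type":"array","items":{"type":"number"}}}},"required":["series"]}

```bash
mkdir -p pics; ls
cat > h.py <<'E'
import numpy as np, cv2, sys
sys.path.insert(0,'.')
from cell import env
def save(n,img): cv2.imwrite(f'pics/{n}.png',img[:,:,::-1])
def pts(name,depth):
    c=env.get_calibration(name);K=np.array(c['intrinsics']);T=np.array(c['cam_to_world'])
    v,u=np.mgrid[0:480,0:640]
    p=np.stack([(u-K[0,2])/K[0,0]*depth,-(v-K[1,2])/K[1,1]*depth,-depth],-1)
    return p@T[:3,:3].T+T[:3,3]
E
python3 - <<'E'
from h import *
for n in ['scene','top']:
    im,d=env.read_camera(n); save(n,im); np.savez(n,im=im,d=d,P=pts(n,d))
print(env.state()); print(env.get_calibration('top')); print(env.get_calibration('wrist'))
E
```

```text
pics
{'t': 0.1, 'joints': array([-1.28462453e+00,  4.91462891e-01,  1.55939019e+00,  2.97079421e-05,
        1.09171224e+00, -1.05583909e-01]), 'qvel': array([-0.0026961 ,  0.00027708, -0.00240386,  0.00064328,  0.00020967,
       -0.00110152]), 'tau': array([ 2.74296210e-03, -6.13624263e+01, -2.58606988e+01,  6.94136764e-02,
        4.69950575e-02, -4.54243730e-05]), 'eef_pos': array([ 238.65454396, -577.60252839,  404.24212827]), 'tcp_rot': array([-3.14062819e+00, -1.28710022e-04,  3.91741937e-01]), 'ft_force': array([ 0.09979181,  0.21715772, -0.74464321]), 'moment': array([ 0.04152305, -0.00251101, -0.01391177]), 'grip_force': 0.0, 'opening': 0.9975456052140175}
{'intrinsics': array([[541.6726231 ,   0.        , 321.11818669],
       [  0.        , 541.6726231 , 236.99308794],
       [  0.        ,   0.        ,   1.        ]]), 'cam_to_world': array([[ 2.30437344e-02,  9.92386510e-01, -1.20987605e-01,
         3.43413945e+02],
       [-9.99730250e-01,  2.32253868e-02,  9.12672729e-05,
         2.19225941e+01],
       [ 2.90055634e-03,  1.20952866e-01,  9.92654014e-01,
         1.44056281e+03],
       [ 0.00000000e+00,  0.00000000e+00,  0.00000000e+00,
         1.00000000e+00]])}
{'intrinsics': array([[371.64829954,   0.        , 320.35077009],
       [  0.        , 371.64829954, 234.68473342],
       [  0.        ,   0.        ,   1.        ]]), 'T_tool_cam': array([[-3.91790909e-04,  9.65810576e-01,  2.59248488e-01,
         7.19086464e+01],
       [ 9.99999800e-01,  5.07306882e-04, -3.78677315e-04,
        -1.73567606e+00],
       [-4.97249098e-04,  2.59248287e-01, -9.65810581e-01,
         1.94080063e+01],
       [ 0.00000000e+00,  0.00000000e+00,  0.00000000e+00,
         1.00000000e+00]])}
```

View pics/scene.png

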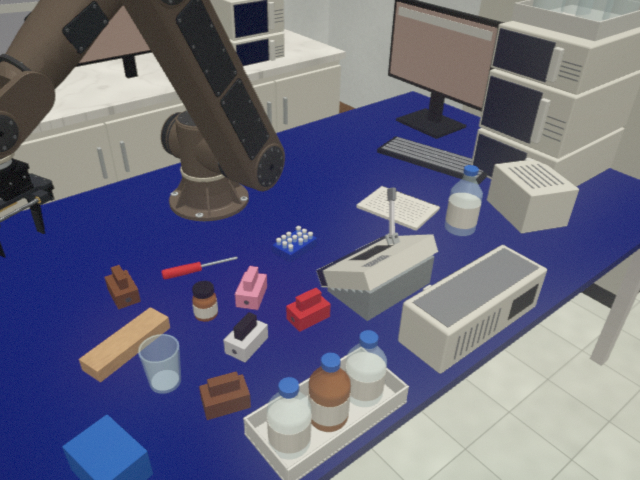

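View pics/top.png

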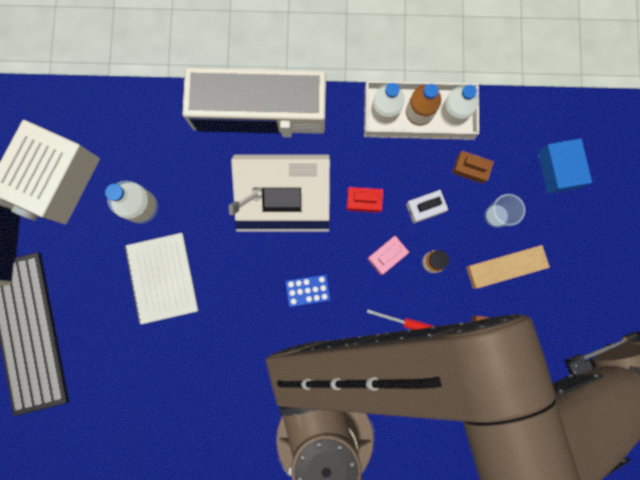

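The scene picture shows an aluminium block with a black rib at scene (246,337), top (428,206). Look-alikes are: red at top (365,199), pink (388,254), brown (473,166), and a second brown one at scene (122,287). I choose the aluminium one. The pocket is at top (282,199) and the lever paddle at about (235,208).

Run:
```python
from h import *
z=np.load('top.npz');im,d,P=z['im'],z['d'],z['P']
a=cv2.resize(im[180:230,400:460],None,fx=6,fy=6,interpolation=2)
b=cv2.resize(im[145:240,222:342],None,fx=4,fy=4,interpolation=2)
H=max(a.shape[0],b.shape[0]);o=np.zeros((H,a.shape[1]+b.shape[1],3),np.uint8)
o[:a.shape[0],:a.shape[1]]=a;o[:b.shape[0],a.shape[1]:]=b
s=min(1,800/o.shape[1]);save('crop1',cv2.resize(o,None,fx=s,fy=s));print(s,o.shape)
# cartridge
for lo,hi in [(35,50),(65,82)]:
    m=np.zeros(d.shape,bool);m[185:228,402:455]=1
    m&=(P[:,:,2]>lo)&(P[:,:,2]<hi)
    q=P[m];r=cv2.minAreaRect(q[:,:2].astype(np.float32));print(len(q),np.median(q[:,2]),r)
# deck
m=np.zeros(d.shape,bool);m[160:228,236:326]=1;m&=(d>0)
q=P[m];best=0
rng=np.random.default_rng(0)
for _ in range(500):
    s=q[rng.choice(len(q),3,0)];n=np.cross(s[1]-s[0],s[2]-s[0]);L=np.linalg.norm(n)
    if L<1:continue
    n/=L;k=abs((q-s[0])@n)<2
    if k.sum()>best:best=k.sum();K=k
c=q[K].mean(0);n=np.linalg.svd(q[K]-c,full_matrices=0)[2][2];n*=np.sign(n[2])
print('deck',best,len(q),c,n,np.degrees(np.arccos(n[2])))
dist=(P-c)@n
u=np.array([np.cos(np.radians(0)),0,0]);
pm=np.zeros(d.shape,bool);pm[160:228,236:326]=1;pm&=(dist<-20)&(dist>-45)
v,uu=np.nonzero(pm);print('pocket px',v.min(),v.max(),uu.min(),uu.max(),np.median(dist[pm]))
fl=P[pm];
np.savez('deck',c=c,n=n)
x=np.cross([0,1,0],n);x/=np.linalg.norm(x);y=np.cross(n,x)
print('x',x,'y',y)
dk=np.zeros(d.shape,bool);dk[145:240,222:342]=1;dk&=abs(dist)<3
e=np.stack([(P[dk]-c)@x,(P[dk]-c)@y],-1).astype(np.float32);print('deckrect',cv2.minAreaRect(e),np.percentile(e,[0.5,99.5],axis=0))
e=np.stack([(fl-c)@x,(fl-c)@y],-1).astype(np.float32);print('floorrect',cv2.minAreaRect(e),np.percentile(e,[1,99],axis=0))
# lever
up=np.zeros(d.shape,bool);up[140:240,215:300]=1;up&=(dist>12)&(P[:,:,2]>100)
e=P[up];print('lever',up.sum());print(np.stack([(e-c)@x,(e-c)@y,(e-c)@n],-1)[::12].round())
```

```text
0.9523809523809523 (380, 840, 3)
489 41.50972111166675 ((605.7044067382812, -256.7579345703125), (56.42344665527344, 91.90563201904297), 20.82063102722168)
205 73.88445209470115 ((605.5550537109375, -256.77239990234375), (22.38091278076172, 60.14427185058594), 21.690900802612305)
deck 2653 6096 [619.56338109 123.3121413   97.25253453] [-0.50817294 -0.01276308  0.86116047] 30.55286829179964
pocket px 188 208 264 300 -30.997000166816864
x [ 0.86123062 -0.          0.50821434] y [-0.00648638  0.99991855  0.01099195]
deckrect ((-7.706199645996094, 1.0336990356445312), (189.9256591796875, 241.3810272216797), 1.1644229888916016) [[-102.26861511 -118.04427246]
 [  86.44335335  120.50916733]]
floorrect ((-25.36407470703125, 1.3933563232421875), (52.59278869628906, 93.39264678955078), 1.4766401052474976) [[-51.02997414 -44.76688553]
 [  0.34542871  47.9723278 ]]
lever 337
[[ 4.450e+02 -8.500e+01  1.298e+03]
 [ 4.450e+02 -8.500e+01  1.298e+03]
 [ 1.400e+01  6.300e+01  1.600e+01]
 [ 1.100e+01  7.000e+01  2.300e+01]
 [ 1.000e+01  6.200e+01  2.500e+01]
 [ 7.000e+00  6.700e+01  3.300e+01]
 [-0.000e+00  6.100e+01  1.900e+01]
 [ 6.000e+00  7.600e+01  5.400e+01]
 [ 4.450e+02 -8.500e+01  1.298e+03]
 [-5.000e+00  6.300e+01  2.800e+01]
 [ 0.000e+00  7.200e+01  5.100e+01]
 [ 8.000e+00  8.700e+01  8.200e+01]
 [-1.100e+01  6.500e+01  2.600e+01]
 [ 4.000e+00  8.100e+01  7.700e+01]
 [ 1.300e+01  9.700e+01  1.110e+02]
 [ 4.450e+02 -8.500e+01  1.298e+03]
 [ 2.000e+00  8.500e+01  8.600e+01]
 [ 7.000e+00  9.300e+01  1.060e+02]
 [ 1.400e+01  1.030e+02  1.320e+02]
 [ 4.450e+02 -8.500e+01  1.298e+03]
 [ 1.000e+00  9.200e+01  1.040e+02]
 [ 2.000e+00  9.700e+01  1.140e+02]
 [ 5.000e+00  1.000e+02  1.280e+02]
 [ 1.000e+00  1.000e+02  1.250e+02]
 [-0.000e+00  1.000e+02  1.270e+02]
 [-5.000e+00  9.900e+01  1.210e+02]
 [-1.100e+01  9.600e+01  1.120e+02]
 [-7.000e+00  1.020e+02  1.350e+02]
 [ 4.450e+02 -8.500e+01  1.298e+03]]
```

View pics/crop1.png

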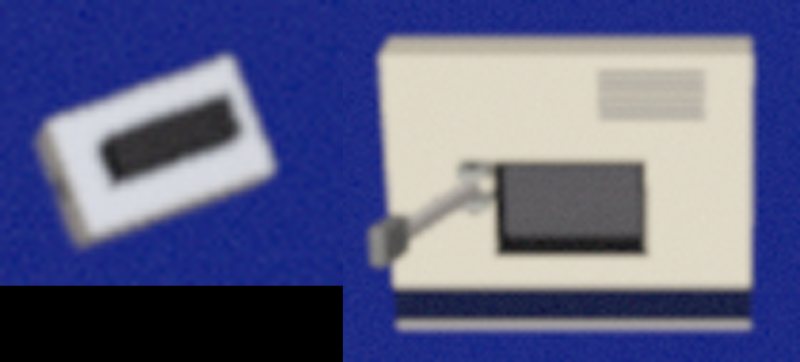

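Confirmed: in the close crop, the aluminium block with its black rib at (158,150) is the cartridge. The pocket is empty and the lever leans out to the left.

The tool can't tilt, so the plan is:
1. Push the lever to its outer stop so the gripper body clears it.
2. Grip the rib by its y ends, so the cartridge can pivot about y.
3. Tilt the cartridge by dragging it on the upper deck.
4. Insert it.

First I'll look at the pocket with the wrist camera.

```bash
cat >> h.py <<'E'
from scipy.spatial.transform import Rotation as Ro
def tool():
    s=env.state();T=np.eye(4);T[:3,:3]=Ro.from_euler('xyz',s['tcp_rot']).as_matrix();T[:3,3]=s['eef_pos'];return T
def go(p,yaw):
    """shift in m in tool axes and turn in deg to TCP p (world mm), yaw deg"""
    T=tool();s=T[:3,:3].T@(np.array(p)-T[:3,3])/1000
    y=np.degrees(np.arctan2(T[1,0],T[0,0]));print('row',s.round(4),'turn',round(y-yaw,2))
def wpts(d,T):
    c=env.get_calibration('wrist');K=np.array(c['intrinsics'])
    v,u=np.mgrid[0:480,0:640];a=(u-K[0,2])/K[0,0];b=(v-K[1,2])/K[1,1]
    th=np.hypot(a,b)+1e-9;t=np.tan(th)/th
    p=np.stack([a*t*d,-b*t*d,-d],-1);M=T@np.array(c['T_tool_cam'])
    return p@M[:3,:3].T+M[:3,3]
def wrist(n):
    T=tool();im,d=env.read_camera('wrist');save(n,im);P=wpts(d,T);np.savez(n,im=im,d=d,P=P,T=T);return im,d,P,T
E
python3 -c "
from h import *
go([560,110,430],1.4)"
```

```text
row [ 0.5595 -0.5128 -0.0252] turn 21.05
```

Call:
carry_out(series=[[0.56, -0.513, -0.025, 21, 1], [0.56, -0.513, -0.025, 21, 1], [0.56, -0.513, -0.025, 21, 1], [0.56, -0.513, -0.025, 21, 1], [0.56, -0.513, -0.025, 21, 1], [0.56, -0.513, -0.025, 21, 1], [0.56, -0.513, -0.025, 21, 1], [0.56, -0.513, -0.025, 21, 1], [0.56, -0.513, -0.025, 21, 1], [0.56, -0.513, -0.025, 21, 1], [0.56, -0.513, -0.025, 21, 1], [0.56, -0.513, -0.025, 21, 1], [0.56, -0.513, -0.025, 21, 1], [0.56, -0.513, -0.025, 21, 0], [0.56, -0.513, -0.025, 21, 0], [0.56, -0.513, -0.025, 21, 0]])

```text
t: 2.1
eef_pos: [560.1, 109.1, 429.9]
tcp_rot: [3.141, -0.0, 0.024]
ft_force: [-0.1, 0.6, 0.4]
opening: 0.743
grip_force: 0.0
```

Run:
```python
from h import *
im,d,P,T=wrist('w1')
q=P[(d>0)&(P[:,:,2]>40)&(P[:,:,2]<150)&(abs(P[:,:,0]-620)<110)&(abs(P[:,:,1]-123)<125)]
rng=np.random.default_rng(0);best=0
for _ in range(800):
    s=q[rng.choice(len(q),3,0)];n=np.cross(s[1]-s[0],s[2]-s[0]);L=np.linalg.norm(n)
    if L<1:continue
    n/=L
    if abs(n[2])<.7 or abs(n[2])>.95: continue
    k=abs((q-s[0])@n)<1.5
    if k.sum()>best:best=k.sum();K=k
c=q[K].mean(0);n=np.linalg.svd(q[K]-c,full_matrices=0)[2][2];n*=np.sign(n[2])
print('deck',best,len(q),c,n,np.degrees(np.arccos(n[2])),'yaw',np.degrees(np.arctan2(-n[1],-n[0])))
x=np.cross([0,1,0],n);x/=np.linalg.norm(x);y=np.cross(n,x)
D=(P-c)@n;E=np.stack([(P-c)@x,(P-c)@y],-1).astype(np.float32)
box=(abs(P[:,:,0]-620)<130)&(abs(P[:,:,1]-123)<140)&(d>0)
dk=box&(abs(D)<2);print('deckrect',cv2.minAreaRect(E[dk]))
fl=box&(D<-30)&(D>-36)&(abs(E[:,:,0])<80)&(abs(E[:,:,1])<60);print(fl.sum(),np.median(D[fl]),'floor',cv2.minAreaRect(E[fl]))
cv2.imwrite('/tmp/m.png',fl*255)
# hole in deck: bounding extents along centre lines
for lvl in (-2.5,-6,-10,-20): 
    h=box&(D<lvl)&(D>-36)&(abs(E[:,:,0]+19)<50)&(abs(E[:,:,1])<60);print(lvl,cv2.minAreaRect(E[h]),np.percentile(E[h],[.5,99.5],axis=0).round(1).tolist())
np.savez('deck2',c=c,n=n,x=x,y=y)
v,u=np.nonzero(box&(D>12)&(D<200)&(P[:,:,2]<260)); print(len(v))
```

```text
deck 39577 54248 [626.30876324 120.89075514 103.36307823] [-0.49893727 -0.01137945  0.86656339] 29.93829401220485 yaw 1.3065402961446149
deckrect ((-20.315338134765625, 4.910484313964844), (192.3134002685547, 242.00595092773438), 1.2102477550506592)
4166 -31.704940839778708 floor ((7.313774108886719, -1.4761848449707031), (137.3064422607422, 119.88829040527344), 1.2109456062316895)
-2.5 ((-27.644336700439453, 0.9354019165039062), (72.880859375, 107.2559585571289), 1.589112401008606) [[-62.2, -44.2], [1.5, 53.0]]
-6 ((-32.05694580078125, 4.796611785888672), (59.08967971801758, 94.93985748291016), 1.3656805753707886) [[-61.5, -42.7], [-10.3, 52.2]]
-10 ((-33.89853286743164, 4.822853088378906), (55.57088088989258, 95.06159973144531), 0.7335516214370728) [[-61.4, -42.7], [-12.3, 52.2]]
-20 ((-36.2932243347168, 4.785373687744141), (50.33513641357422, 95.04796600341797), 0.7335516214370728) [[-61.3, -42.6], [-15.6, 51.9]]
5279[ WARN:0@2.515] global loadsave.cpp:1063 imwrite_ Unsupported depth image for selected encoder is fallbacked to CV_8U.
```

View pics/w1.png

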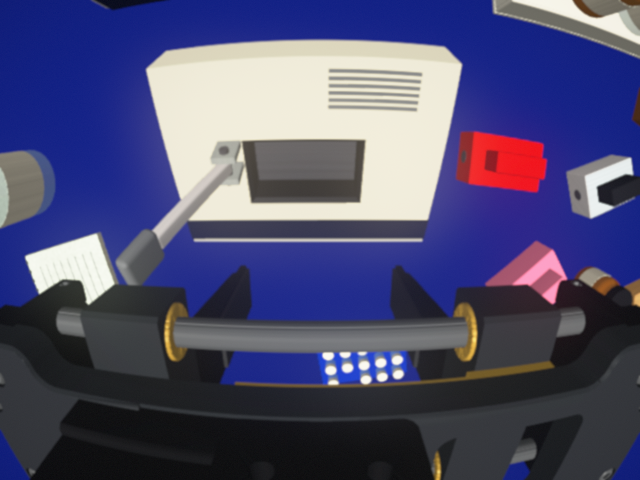

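The wrist picture shows the pocket mouth at (245–365, 140–203), the lever from its hinge at (228,150) to the paddle at (140,257), and the cartridge at (605,190). The pocket floor works out at about (615.5, 126.1, 60.3), yaw 1.27°. Next I push the lever to its stop.

```bash
cat >> h.py <<'E'
O=np.array([615.5,126.1,60.3]);PR=(Ro.from_euler('z',1.27,degrees=True)*Ro.from_euler('y',-30,degrees=True)).as_matrix()
def pk(p): return O+PR@np.array(p,float)
def inpk(p): return PR.T@(np.array(p)-O)
E
python3 -c "
from h import *
print(PR.round(3));go([565,175,368],1.27)
z=np.load('w1.npz');P=z['P'];q=inpk(0)if 0 else (P-O)@PR
m=(z['d']>0)&(q[...,2]>70)&(q[...,2]<190)&(abs(q[...,0]-21)<25)&(q[...,1]>55)&(q[...,1]<140)
a=q[m];print(len(a))
for lo in range(70,180,15):
  k=(a[:,2]>lo)&(a[:,2]<lo+15);print(lo,k.sum(),a[k].mean(0).round(1),a[k].min(0).round(),a[k].max(0).round()) if k.sum() else 0
"
```

```text
[[ 0.866 -0.022 -0.5  ]
 [ 0.019  1.    -0.011]
 [ 0.5    0.     0.866]]
row [ 0.0064 -0.0656  0.0619] turn 0.09
3279
70 304 [24.8 69.5 77.5] [16. 63. 70.] [29. 80. 85.]
85 334 [24.8 75.5 92.4] [17. 70. 85.] [ 29.  85. 100.]
100 370 [ 24.7  81.7 107.6] [ 16.  76. 100.] [ 29.  92. 115.]
115 402 [ 24.7  87.5 122.7] [ 16.  82. 115.] [ 29.  98. 130.]
130 523 [ 26.3  92.8 138.9] [ 10.  88. 130.] [ 36. 103. 145.]
145 814 [ 26.7  97.9 152.7] [  9.  92. 145.] [ 36. 110. 160.]
160 532 [ 25.9 103.  164.2] [ 11.  98. 160.] [ 36. 111. 168.]
```

Call:
carry_out(series=[[0.006, -0.066, 0.062, 0, 0], [0.006, -0.066, 0.062, 0, 0], [0.006, -0.066, 0.062, 0, 0], [0.006, -0.08, 0.062, 0, 0], [0.006, -0.09, 0.062, 0, 0], [0.006, -0.096, 0.062, 0, 0], [0.006, -0.1, 0.062, 0, 0], [0.006, -0.104, 0.062, 0, 0], [0.006, -0.106, 0.062, 0, 0], [0.006, -0.108, 0.062, 0, 0]])

```text
t: 3.4
eef_pos: [563.6, 218.4, 367.6]
tcp_rot: [3.141, 0.0, 0.025]
ft_force: [-0.5, -4.8, 0.2]
opening: 0.002
grip_force: 2.3
```

Call:
carry_out(series=[[0, -0.002, 0, 0, 0], [0, -0.004, 0, 0, 0]])

```text
t: 3.65
eef_pos: [563.8, 220.5, 367.3]
tcp_rot: [3.136, 0.001, 0.026]
ft_force: [1.9, -26.6, -0.1]
opening: 0.006
grip_force: 10.9
```

```bash
python3 -c "
from h import *
go([602,-256,355],21.2)"
```

```text
row [0.026  0.4773 0.0149] turn -19.73
```

Call:
carry_out(series=[[0, 0.03, -0.01, 0, 0], [0.026, 0.477, 0.015, -19.7, 1], [0.026, 0.477, 0.015, -19.7, 1], [0.026, 0.477, 0.015, -19.7, 1], [0.026, 0.477, 0.015, -19.7, 1], [0.026, 0.477, 0.015, -19.7, 1], [0.026, 0.477, 0.015, -19.7, 1], [0.026, 0.477, 0.015, -19.7, 1], [0.026, 0.477, 0.015, -19.7, 1], [0.026, 0.477, 0.015, -19.7, 1], [0.026, 0.477, 0.015, -19.7, 1], [0.026, 0.477, 0.015, -19.7, 1], [0.026, 0.477, 0.015, -19.7, 1]])

```text
t: 5.28
eef_pos: [601.7, -252.7, 353.0]
tcp_rot: [3.141, -0.0, 0.37]
ft_force: [0.4, -0.3, -0.0]
opening: 1.0
grip_force: 0.0
```

Run:
```python
from h import *
im,d,P,T=wrist('w2')
near=(d>0)&(abs(P[...,0]-605)<70)&(abs(P[...,1]+257)<70)
for lo,hi in [(38,46),(69,80)]:
    m=near&(P[...,2]>lo)&(P[...,2]<hi)
    q=P[m];print(len(q),np.median(q[:,2]),cv2.minAreaRect(q[:,:2].astype(np.float32)))
go([605,-257,240],21.2)
```

```text
4438 42.52802205787552 ((603.3984985351562, -255.8778076171875), (56.68608093261719, 90.28618621826172), 21.1961669921875)
2508 74.48496443689538 ((603.3583984375, -255.84690856933594), (22.853076934814453, 60.4627799987793), 20.7099666595459)
row [0.0016 0.005  0.113 ] turn 0.01
```

View pics/w2.png

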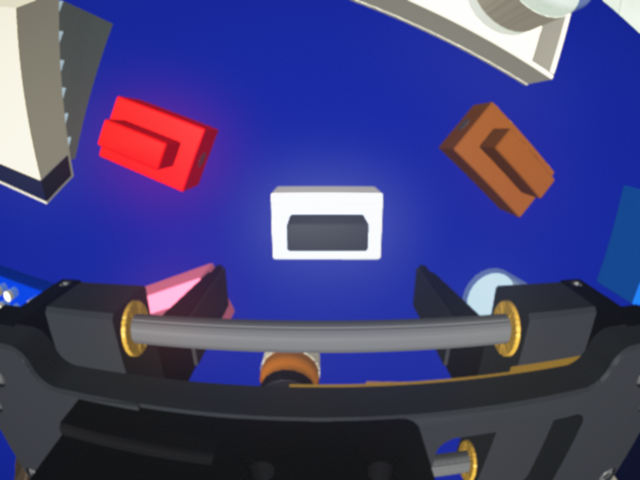

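Call:
carry_out(series=[[0, 0.003, 0.05, 0, 1], [0, 0.003, 0.08, 0, 1], [0, 0.003, 0.08, 0, 1]])

```text
t: 5.7
eef_pos: [602.4, -256.2, 270.9]
tcp_rot: [-3.139, 0.003, 0.369]
ft_force: [1.3, -0.4, 0.1]
opening: 1.002
grip_force: 0.0
```

```bash
python3 -c "
from h import *
s=env.state();print(s['eef_pos'],s['tcp_rot'],s['qvel'].max());go([603.4,-255.9,236.5],21.1)"
```

```text
[ 602.43368296 -256.21953362  270.89156171] [-3.13867857e+00  2.55369445e-03  3.69304969e-01] 0.030665701538499592
row [0.0011 0.0002 0.0344] turn 0.06
```

Call:
carry_out(series=[[0.001, 0, 0.02, 0, 1], [0.001, 0, 0.034, 0, 1], [0.001, 0, 0.034, 0, 1], [0.001, 0, 0.034, 0, 0.5], [0.001, 0, 0.034, 0, 0.5], [0.001, 0, 0.034, 0, 0.5], [0.001, 0, 0.034, 0, 0.5], [0.001, 0, 0.034, 0, 0.5]])

```text
t: 6.7
eef_pos: [603.7, -256.3, 239.1]
tcp_rot: [3.141, -0.0, 0.369]
ft_force: [0.3, -1.2, 1.9]
opening: 0.632
grip_force: 30.0
```

```bash
python3 -c "
from h import *
print(pk([98,0,32])); p=pk([98,0,32])+PR[:,1]*0+np.array([-28,-.6,68+171+22]);print(p);go(p,1.27)"
```

```text
[684.35357163 127.62643634 137.01281292]
[656.35357163 127.02643634 398.01281292]
row [ 0.1875 -0.3384 -0.1591] turn 19.88
```

Call:
carry_out(series=[[0, 0, -0.03, 0, 0.5], [0, 0, -0.09, 0, 0.5], [0.02, -0.02, -0.14, 0, 0.5], [0.05, -0.06, -0.159, 5, 0.5], [0.08, -0.11, -0.159, 10, 0.5], [0.11, -0.16, -0.159, 15, 0.5], [0.14, -0.21, -0.159, 20, 0.5], [0.16, -0.26, -0.159, 20, 0.5], [0.18, -0.31, -0.159, 20, 0.5], [0.188, -0.338, -0.159, 20, 0.5], [0.188, -0.338, -0.159, 20, 0.5], [0.188, -0.338, -0.159, 20, 0.5], [0.188, -0.338, -0.159, 20, 0.5]])

```text
t: 8.32
eef_pos: [657.1, 125.8, 397.6]
tcp_rot: [3.141, 0.0, 0.019]
ft_force: [-1.0, 0.0, -2.9]
opening: 0.628
grip_force: 30.0
```

```bash
python3 -c "
from h import *
s=env.state();print(s['eef_pos'],s['tcp_rot'],s['ft_force'],s['grip_force'])
im,d,P,T=wrist('w3')"
```

```text
[657.12475813 125.76931529 397.57156176] [3.14135593e+00 2.69828817e-04 1.87513494e-02] [-0.96979074  0.03022748 -2.94132129] 29.999449253082275
```

View pics/w3.png

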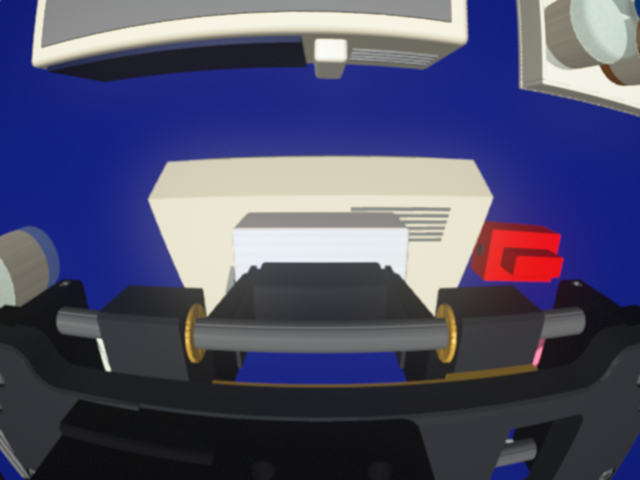

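The picture shows the cartridge held upright in the fingers, block top at (320,245). It is just above the upper deck. Lowering to contact.

Call:
carry_out(series=[[0, 0, 0.014, 0, 0.5], [0, 0, 0.018, 0, 0.5], [0, 0, 0.021, 0, 0.5], [-0.001, 0, 0.024, 0, 0.5]])

```text
t: 8.88
eef_pos: [656.2, 126.8, 374.7]
tcp_rot: [3.141, -0.002, 0.02]
ft_force: [-3.9, -2.9, 16.4]
opening: 0.628
grip_force: 30.0
```

Call:
carry_out(series=[[-0.003, 0, 0.0015, 0, 0.5], [-0.006, 0, 0.003, 0, 0.5], [-0.0085, 0, 0.0045, 0, 0.5], [-0.0115, 0, 0.006, 0, 0.5]])

```text
t: 9.38
eef_pos: [644.4, 126.7, 368.0]
tcp_rot: [-3.142, -0.001, 0.02]
ft_force: [0.6, -0.3, 4.2]
opening: 0.627
grip_force: 30.0
```

Call:
carry_out(series=[[-0.003, 0, 0.003, 0, 0.5], [-0.0055, 0, 0.005, 0, 0.5], [-0.008, 0, 0.007, 0, 0.5], [-0.0105, 0, 0.009, 0, 0.5], [-0.0105, 0, 0.009, 0, 0.5]])

```text
t: 10.0
eef_pos: [633.6, 126.4, 360.0]
tcp_rot: [3.141, -0.001, 0.02]
ft_force: [-3.5, -1.0, 13.0]
opening: 0.632
grip_force: 30.0
```

```bash
cat >> h.py <<'E'
def tilt(n):
    """tilt of the rib/block top seen by the wrist camera, in tool frame"""
    im,d,P,T=wrist(n);Q=(P-T[:3,3])@T[:3,:3]  # tool coords
    m=(d>0)&(abs(Q[...,1])<20)&(Q[...,2]>120)&(Q[...,2]<250)&(abs(Q[...,0])<60)
    return im,d,P,T,Q,m
E
python3 - <<'E'
from h import *
im,d,P,T,Q,m=tilt('w4')
# profile along tool x at y~0
for u in (300,320,340):
    col=[(v,*Q[v,u].round(1)) for v in range(120,330,8) if d[v,u]>0]
    if u==320: print(*[tuple(map(float,c)) for c in col],sep='\n')
E
```

```text
(120.0, 87.2, -1.4, 360.3)
(128.0, 77.2, -1.4, 254.1)
(136.0, 72.1, -1.4, 244.6)
(144.0, 67.4, -1.4, 235.9)
(152.0, 63.0, -1.4, 229.6)
(160.0, 58.9, -1.4, 223.1)
(168.0, 54.8, -1.4, 219.5)
(176.0, 49.9, -1.4, 224.8)
(184.0, 45.1, -1.4, 227.1)
(192.0, 40.3, -1.4, 228.8)
(200.0, 36.5, -1.4, 223.9)
(208.0, 34.8, -1.4, 209.1)
(216.0, 32.8, -1.4, 198.5)
(224.0, 30.9, -1.4, 189.5)
(232.0, 26.8, -1.4, 190.4)
(240.0, 22.7, -1.4, 190.8)
(248.0, 18.4, -1.4, 191.9)
(256.0, 14.3, -1.4, 191.9)
(264.0, 12.8, -1.4, 184.3)
(272.0, 11.2, -1.4, 177.9)
(280.0, 10.2, -1.4, 170.7)
(288.0, 9.1, -1.4, 164.5)
(296.0, 6.7, -1.4, 161.4)
(304.0, 3.0, -1.4, 161.3)
(312.0, -1.4, -1.4, 162.7)
(320.0, -4.9, -1.4, 161.7)
(328.0, 28.6, -1.3, 95.3)
```

View pics/w4.png

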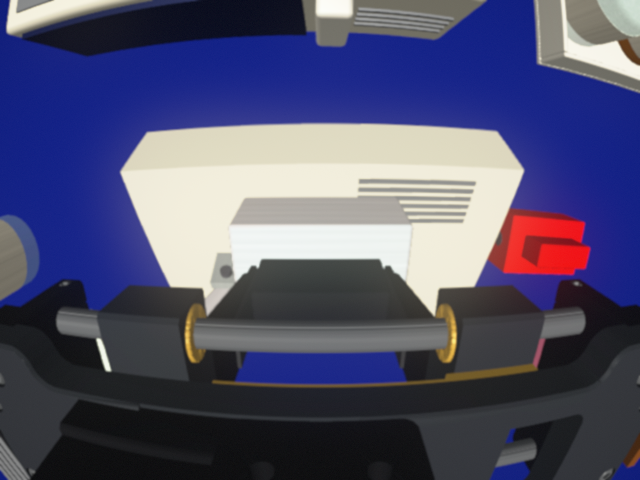

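The cartridge is now tilted about 9° (rear face from tool x 31 to 36.5 over 34 mm). I'll keep dragging downhill with more pressure normal to the deck.

Call:
carry_out(series=[[-0.002, 0, 0.003, 0, 0.5], [-0.004, 0, 0.005, 0, 0.5], [-0.006, 0, 0.0065, 0, 0.5], [-0.008, 0, 0.008, 0, 0.5], [-0.01, 0, 0.0095, 0, 0.5], [-0.012, 0, 0.011, 0, 0.5]])

```text
t: 10.8
eef_pos: [622.0, 126.2, 348.3]
tcp_rot: [-3.142, -0.002, 0.02]
ft_force: [1.8, -0.2, 6.7]
opening: 0.627
grip_force: 30.0
```

```bash
cat >> h.py <<'E'
def prof(n):
    im,d,P,T,Q,m=tilt(n)
    q=Q[(d>0)&(abs(Q[...,1])<25)&(abs(Q[...,0]-15)<60)&(Q[...,2]>140)&(Q[...,2]<250)][:,[0,2]]
    best=0;rng=np.random.default_rng(0)
    # fit three faces: rear face (steep), via model: search tilt+offset of L-profile
    from scipy.optimize import minimize
    def loss(p):
        th,px,pz=p;c,s=np.cos(th),np.sin(th);w=q-[px,pz];  # p: rib-top centre in tool
        a=w[:,0]*c-w[:,1]*s; b=w[:,0]*s+w[:,1]*c       # cart frame: a uphill, b down from rib top
        D=np.stack([np.hypot(np.clip(abs(a)-11,0,None),b),np.hypot(a-11,b-np.clip(b,0,32)),np.hypot(a-np.clip(a,11,28),b-32),np.hypot(a-28,b-np.clip(b,32,74))])
        return np.minimum(D.min(0),5).mean()
    r=min((minimize(loss,[t,x0,z0],method='Nelder-Mead') for t in np.radians([5,15,25,35]) for x0 in (-8,0) for z0 in (160,170)),key=lambda r:r.fun)
    th,px,pz=r.x;ax=np.array([np.sin(th),np.cos(th)])
    b=np.array([px,pz])+74*ax
    w=T[:3,:3]@np.array([b[0],0,b[1]])+T[:3,3]
    print('tilt',round(np.degrees(th),1),'ribtop',px.round(1),pz.round(1),'loss',round(r.fun,2),'base pk',inpk(w).round(1),'base tool',b.round(1))
E
python3 -c "
from h import *
prof('w5')"
```

```text
tilt 23.2 ribtop -5.8 162.2 loss 1.35 base pk [55.2 -0.1 35. ] base tool [ 23.4 230.2]
```

Call:
carry_out(series=[[-0.002, 0, 0.002, 0, 0.5], [-0.003, 0, 0.0035, 0, 0.5], [-0.003, 0, 0.005, 0, 0.5], [-0.003, 0, 0.006, 0, 0.5]])

```text
t: 11.35
eef_pos: [618.2, 126.1, 342.4]
tcp_rot: [3.141, 0.002, 0.02]
ft_force: [-10.0, -1.2, 15.4]
opening: 0.631
grip_force: 32.1
```

```bash
python3 -c "
from h import *
prof('w6')"
```

```text
tilt 29.3 ribtop -7.1 162.3 loss 1.22 base pk [54.9 -0.1 32.1] base tool [ 29.1 226.8]
```

It now lies flat at 29.3°, with its base at pocket (54.9, −0.1, 32.1). Next: lift square off the deck, then shift down the slope to above the mouth.

Call:
carry_out(series=[[-0.003, 0, -0.005, 0, 0.5], [-0.008, 0, -0.003, 0, 0.5], [-0.019, 0, 0.003, 0, 0.5], [-0.034, 0, 0.012, 0, 0.5], [-0.045, 0, 0.018, 0, 0.5], [-0.05, 0, 0.021, 0, 0.5], [-0.05, 0, 0.021, 0, 0.5], [-0.05, 0, 0.021, 0, 0.5]])

```text
t: 12.4
eef_pos: [569.4, 125.1, 321.0]
tcp_rot: [-3.142, -0.001, 0.02]
ft_force: [-0.0, 0.1, -2.5]
opening: 0.625
grip_force: 31.9
```

```bash
python3 -c "
from h import *
prof('w7'); s=env.state();print(s['ft_force'],s['eef_pos'])"
```

```text
tilt 29.0 ribtop -7.1 162.2 loss 1.08 base pk [ 2.1 -0.  37.8] base tool [ 28.8 226.9]
[ 0.5658716   0.58335178 -2.41066672] [569.33114679 125.07826163 320.91378214]
```

View pics/w7.png

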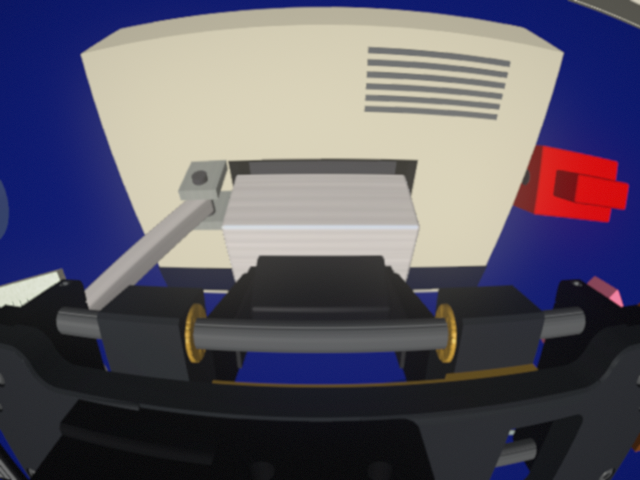

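The picture shows the mouth's upper edge at row 160 from x=229 to 417, and the cartridge's lower edge at row 175 from x=234 to 407. It is about 1 mm too far left and about 2 mm too far uphill, so I correct both while entering.

Call:
carry_out(series=[[-0.001, 0.001, 0.001, 0, 0.5], [0, 0.001, 0.003, 0, 0.5], [0.001, 0.001, 0.005, 0, 0.5], [0.0025, 0.001, 0.0075, 0, 0.5], [0.004, 0.001, 0.0095, 0, 0.5], [0.005, 0.001, 0.0115, 0, 0.5]])

```text
t: 13.2
eef_pos: [574.1, 124.2, 309.0]
tcp_rot: [3.142, 0.0, 0.02]
ft_force: [0.3, 0.7, -2.6]
opening: 0.629
grip_force: 31.9
```

```bash
python3 -c "
from h import *
prof('w8')"
```

```text
tilt 29.1 ribtop -7.1 162.2 loss 1.38 base pk [ 0.1 -1.  25.2] base tool [ 28.8 226.9]
```

Call:
carry_out(series=[[0.001, 0, 0.002, 0, 0.5], [0.0025, 0, 0.0045, 0, 0.5], [0.004, 0, 0.007, 0, 0.5], [0.0055, 0, 0.0095, 0, 0.5]])

```text
t: 13.75
eef_pos: [579.6, 124.3, 299.5]
tcp_rot: [3.142, 0.0, 0.02]
ft_force: [1.1, 0.2, -3.3]
opening: 0.634
grip_force: 31.9
```

Call:
carry_out(series=[[0.001, 0, 0.002, 0, 0.5], [0.0025, 0, 0.0045, 0, 0.5], [0.004, 0, 0.007, 0, 0.5], [0.005, 0, 0.0087, 0, 0.5], [0.005, 0, 0.0087, 0, 0.5]])

```text
t: 14.38
eef_pos: [584.6, 124.4, 290.9]
tcp_rot: [3.141, 0.0, 0.02]
ft_force: [-0.8, -0.1, -2.3]
opening: 0.626
grip_force: 31.9
```

Call:
carry_out(series=[[0.001, 0, 0.0017, 0, 0.5], [0.0015, 0, 0.0026, 0, 0.5], [0.002, 0, 0.0035, 0, 0.5], [0.0025, 0, 0.0043, 0, 0.5]])

```text
t: 14.88
eef_pos: [586.7, 124.5, 287.2]
tcp_rot: [3.141, 0.001, 0.02]
ft_force: [-9.9, -1.1, 12.2]
opening: 0.627
grip_force: 32.1
```

```bash
python3 -c "
from h import *
prof('w9')"
```

```text
tilt 29.3 ribtop -7.2 162.2 loss 2.24 base pk [ 0.1 -1.1  0.1] base tool [ 29.  226.8]
```

Base height reads 0.1 mm with about 18 N of floor reaction, so it is home. Releasing and lifting.

Call:
carry_out(series=[[0, 0, 0, 0, 0.78], [0, 0, 0, 0, 0.78], [0, 0, 0, 0, 0.78], [0, 0, -0.01, 0, 0.78], [0, 0, -0.03, 0, 0.78], [0, 0, -0.06, 0, 0.78], [-0.02, 0, -0.12, 0, 0.78], [-0.02, 0, -0.14, 0, 0.78], [-0.02, 0, -0.14, 0, 0.78]])

```text
t: 16.05
eef_pos: [566.9, 124.1, 428.6]
tcp_rot: [-3.141, -0.004, 0.02]
ft_force: [0.5, -0.8, -0.2]
opening: 0.778
grip_force: 0.0
```

Run:
```python
from h import *
im,d,P,T=wrist('w10');q=(P-O)@PR;ok=(d>0)
for nm,m in [('shoulder',(abs(q[...,0]-20)<6)&(abs(q[...,1])<38)&(abs(q[...,2]-42)<12)),('ribtop',(abs(q[...,0])<8)&(abs(q[...,1])<25)&(abs(q[...,2]-74)<12)),('deck',(abs(q[...,0]-70)<25)&(abs(q[...,1])<60)&(abs(q[...,2]-32)<8))]:
    a=q[m&ok];A=np.c_[a[:,:2],np.ones(len(a))];print(nm,len(a),np.median(a,0).round(1),'slopes',np.linalg.lstsq(A,a[:,2],rcond=None)[0][:2].round(3) if len(a) else '')
m=ok&(q[...,2]>90)&(q[...,2]<190)&(abs(q[...,0]-21)<25)&(q[...,1]>60)&(q[...,1]<160);a=q[m];print('lever',len(a),np.polyfit(a[:,2],a[:,1],1),a.min(0),a.max(0))
go(pk([21,155,130])+[0,0,190+60],1.27);go(pk([21,155,130])+[0,0,190],1.27)
```

```text
shoulder 1118 [19.9  0.6 41.8] slopes [0.005 0.002]
ribtop 992 [ 0.3 -0.1 73.9] slopes [-0.007  0.   ]
deck 8993 [71.6  0.4 32. ] slopes [ 0.003 -0.003]
lever 2796 [ 0.55051083 32.77211652] [ 9.07556137 78.85494594 90.0024772 ] [ 36.13838318 127.48030249 159.98779294]
row [ 0.0015 -0.1559 -0.0064] turn -0.12
row [ 0.0014 -0.1559  0.0536] turn -0.12
```

View pics/w10.png

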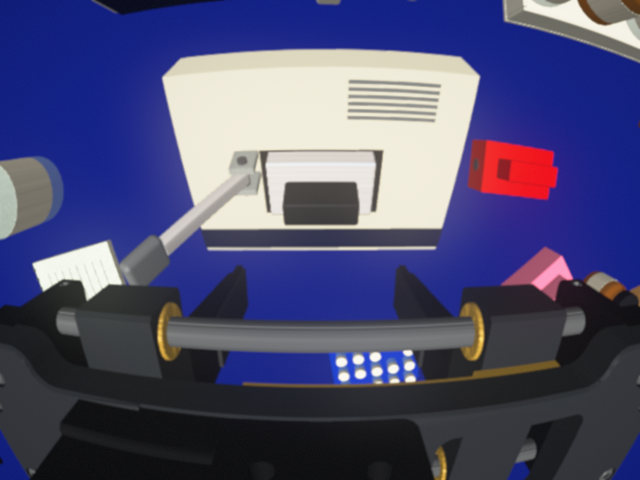

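The picture shows the cartridge seated at (320,185): shoulder 41.8 mm, rib top 73.9 mm, slopes near zero. It is fully home, and the lever is still at its stop. Next I go round the outside of the lever with closed fingers.

Call:
carry_out(series=[[0.001, -0.03, -0.025, 0, 0], [0.001, -0.08, -0.025, 0, 0], [0.001, -0.13, -0.025, 0, 0], [0.001, -0.158, -0.02, 0, 0], [0.001, -0.158, -0.006, 0, 0], [0.001, -0.158, 0.03, 0, 0], [0.001, -0.158, 0.054, 0, 0], [0.001, -0.158, 0.054, 0, 0]])

```text
t: 17.1
eef_pos: [564.9, 281.0, 369.8]
tcp_rot: [3.14, 0.005, 0.019]
ft_force: [0.3, -0.0, 0.5]
opening: 0.019
grip_force: 0.0
```

Run:
```python
from h import *
T=tool();print(T[:3,3],inpk(T[:3,3]-[0,0,190]),env.state()['opening'])
def tip(al,r,x):
    a=np.radians(al);c=np.array([62-r*np.cos(a)+6*np.sin(a),50+r*np.sin(a)+6*np.cos(a)])
    return [x,c[0]+12,c[1]+5]
L=[[21,140,132],[21,120,135],[21,100,138],[21,85,141]]+[tip(a,r,x) for a,r,x in [(85,95,21),(75,97,21),(65,98,22),(55,100,22),(45,102,23),(35,104,24),(25,106,25),(15,108,25),(8,110,25),(3,110,25)]]
for p in L: print(np.round(p,0),(T[:3,:3].T@(pk(p)+[0,0,190]-T[:3,3])/1000).round(4))
```

```text
[564.93673191 281.00319255 369.75665591] [ 18.92329492 155.98581831 127.01129548] 0.019000500943122077
[ 21 140 132] [-0.0007  0.016  -0.0053]
[ 21 120 135] [-0.0021  0.036  -0.0079]
[ 21 100 138] [-0.0036  0.056  -0.0104]
[ 21  85 141] [-0.005  0.071 -0.013]
[ 21.  72. 150.] [-0.0096  0.0844 -0.0209]
[ 21.  55. 150.] [-0.0096  0.1014 -0.0209]
[ 22.  38. 146.] [-0.0067  0.118  -0.018 ]
[ 22.  22. 140.] [-0.0037  0.1345 -0.0128]
[ 23.   6. 131.] [ 0.0018  0.1499 -0.0055]
[ 24.  -8. 120.] [0.0086 0.1637 0.0042]
[ 25. -20. 105.] [0.0168 0.1754 0.0161]
[ 25. -29.  89.] [0.0251 0.1846 0.0303]
[ 25. -34.  76.] [0.0314 0.1899 0.0411]
[ 25. -36.  67.] [0.0362 0.1913 0.0494]
```

Call:
carry_out(series=[[-0.001, 0.016, -0.005, 0, 0], [-0.002, 0.026, -0.007, 0, 0], [-0.002, 0.036, -0.008, 0, 0], [-0.003, 0.046, -0.009, 0, 0], [-0.004, 0.056, -0.011, 0, 0], [-0.005, 0.064, -0.012, 0, 0], [-0.005, 0.071, -0.014, 0, 0], [-0.008, 0.078, -0.018, 0, 0], [-0.01, 0.085, -0.021, 0, 0], [-0.01, 0.093, -0.021, 0, 0], [-0.01, 0.102, -0.021, 0, 0], [-0.008, 0.11, -0.02, 0, 0], [-0.007, 0.118, -0.018, 0, 0]])

```text
t: 18.73
eef_pos: [560.4, 163.4, 390.5]
tcp_rot: [3.141, -0.0, 0.02]
ft_force: [0.4, 0.7, 1.0]
opening: 0.008
grip_force: 0.3
```

Run:
```python
from h import *
im,d,P,T=wrist('w11');q=(P-O)@PR
m=(d>0)&(q[...,2]>62)&(q[...,2]<170)&(abs(q[...,0]-21)<9)&(q[...,1]>-60)&(q[...,1]<75)
print(inpk(T[:3,3]-[0,0,190]).round(1))
```

```text
[ 23.2  38.5 148.6]
```

View pics/w11.png

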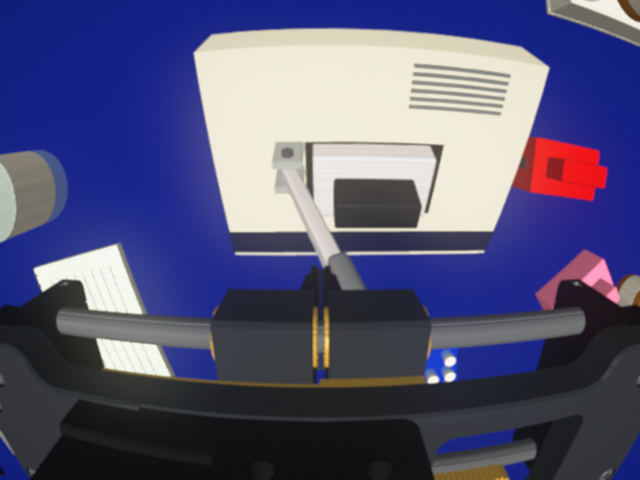

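The picture shows the lever past upright, with the fingers on its outer side and the paddle at (345,270). I follow the arc downward.

Call:
carry_out(series=[[0.001, 0.008, 0.002, 0, 0], [0.003, 0.0165, 0.005, 0, 0], [0.006, 0.024, 0.0085, 0, 0], [0.009, 0.032, 0.0125, 0, 0], [0.012, 0.039, 0.017, 0, 0], [0.0155, 0.0455, 0.022, 0, 0], [0.0195, 0.0515, 0.028, 0, 0], [0.0235, 0.0575, 0.034, 0, 0], [0.028, 0.062, 0.041, 0, 0], [0.032, 0.0665, 0.048, 0, 0]])

```text
t: 20.02
eef_pos: [593.9, 97.8, 342.2]
tcp_rot: [3.142, -0.0, 0.02]
ft_force: [-2.0, 3.7, 4.1]
opening: 0.007
grip_force: 2.6
```

Call:
carry_out(series=[[0.003, 0.003, 0.005, 0, 0], [0.006, 0.005, 0.011, 0, 0], [0.009, 0.006, 0.015, 0, 0], [0.011, 0.007, 0.0195, 0, 0]])

```text
t: 20.52
eef_pos: [604.9, 91.4, 323.2]
tcp_rot: [3.142, -0.001, 0.02]
ft_force: [0.7, 2.1, 6.6]
opening: 0.006
grip_force: 2.8
```

Press along −n in 1–2 mm steps until it stops.

Call:
carry_out(series=[[0.001, 0, 0.0017, 0, 0], [0.002, 0, 0.0035, 0, 0], [0.003, 0, 0.0052, 0, 0]])

```text
t: 20.9
eef_pos: [607.8, 91.2, 318.1]
tcp_rot: [3.141, -0.001, 0.02]
ft_force: [0.3, -3.4, 6.0]
opening: 0.004
grip_force: 2.7
```

Call:
carry_out(series=[[0.001, 0, 0.0017, 0, 0], [0.002, 0, 0.0035, 0, 0]])

```text
t: 21.15
eef_pos: [609.7, 91.3, 314.6]
tcp_rot: [3.141, 0.0, 0.02]
ft_force: [-6.0, -2.8, 15.6]
opening: 0.006
grip_force: 8.1
```

Call:
carry_out(series=[[0.0007, 0, 0.0012, 0, 0], [0.001, 0, 0.0018, 0, 0], [0.001, 0, 0.0018, 0, 0]])

```text
t: 21.52
eef_pos: [610.1, 91.3, 314.2]
tcp_rot: [3.141, 0.001, 0.02]
ft_force: [-10.8, -4.1, 22.1]
opening: 0.001
grip_force: 11.0
```

Call:
carry_out(series=[[-0.005, 0, -0.009, 0, 0], [-0.02, 0, -0.035, 0, 0], [-0.04, 0, -0.08, 0, 0], [-0.05, 0, -0.12, 0, 0], [-0.05, 0, -0.12, 0, 0], [-0.05, 0, -0.12, 0, 0]])

```text
t: 22.28
eef_pos: [560.6, 90.5, 431.9]
tcp_rot: [3.142, 0.001, 0.02]
ft_force: [-1.4, 0.8, -0.1]
opening: 0.007
grip_force: 0.0
```

Run:
```python
from h import *
im,d,P,T=wrist('w12');q=(P-O)@PR;ok=(d>0)
a=q[ok&(abs(q[...,0]-21)<5)&(q[...,1]>-25)&(q[...,1]<45)&(abs(q[...,2]-55)<8)]
p=np.polyfit(a[:,1],a[:,2],1);print('lever arm',len(a),'angle rad',-p[0],'z at -20',np.polyval(p,-20))
a=q[ok&(abs(q[...,0]-21)<9)&(abs(q[...,1]+46)<12)&(abs(q[...,2]-56)<8)];print('paddle top',np.median(a,0))
a=q[ok&(abs(q[...,0])<8)&(abs(q[...,1])<25)&(abs(q[...,2]-74)<12)];print('rib',np.median(a,0))
print(env.state()['ft_force'])
```

```text
lever arm 814 angle rad 0.0002698035470270024 z at -20 54.73510892868456
paddle top [ 21.43449317 -45.84815163  55.77972761]
rib [ 0.26650906 -0.85712164 73.80062302]
[ 0.17283098  0.92349822 -0.32760551]
```

View pics/w12.png

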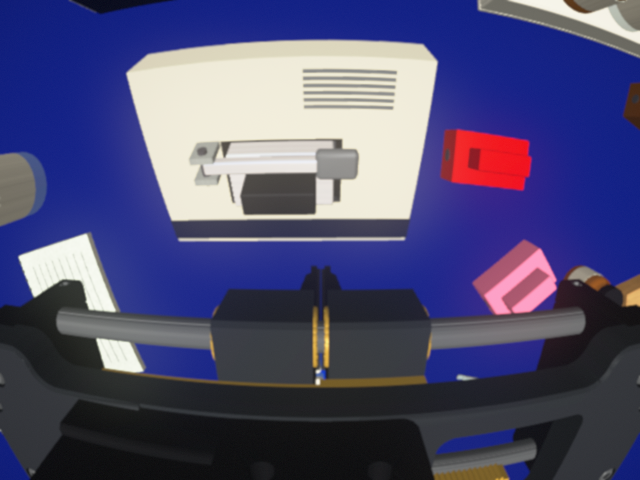

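The picture shows the lever lying shut across the cartridge, from its hinge at (205,155) to the paddle at (337,163). The measured angle is 0.000 rad and the rib top is at 73.8 mm. The gripper touches nothing.

```bash
python3 -c "
from h import *
print(env.job_done())"
```

```text
the job is handed in; nothing more can be done
None
```

The cartridge is fully home in the pocket and the lever is shut over it (measured 0.000 rad). The gripper is clear of everything, nothing else on the bench was deliberately touched, and the job was handed in at about 22 s.

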